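# Switch off the charger's socket on the bench power rail

### The job

The phone is charged, so switch off the socket on the bench power rail that the white USB charger block is plugged into: press the raised half of that socket's rocker gently with a fingertip until it clicks over, then take the hand away. Leave every other switch as it is, do not pull or knock the charger or the other plugs, and leave the phone and the thread spool where they lie.

Things in the scene. Friction and masses are not known exactly. Their poses are not given: they have to be found in the camera images.
- power_rail: Bench power rail, fixed: a white and aluminium box 89 wide (x), 304 long (y), its top 40 above the bench. Origin under its centre at bench height; x points away from the robot, y to the left, z up. Along the far half of its top five round sockets, 54 apart, numbered 1 to 5 from the left, with a black rocker switch in front of each on the near half. 1 to 4 are in use and on; 5 is empty and off.
- usb_charger: USB charger: a plain white upright block 40 (x) x 44 (y) x 50 tall above the rail's top, with two flat charging ports on its top and no lead. It sits loose, by a round boss 12 deep, in one of sockets 1 to 4, a different one each time. Origin on its socket's axis, level with the rail's top (40 above the bench).
- plug_a: Another appliance's plug in one of sockets 1 to 4: a flat right-angled black plug, 18 tall above the rail's top, 38 across, its lead going away over the far edge of the bench. Fixed. Origin on its socket's axis, level with the rail's top.
- plug_b: Another appliance's plug in one of sockets 1 to 4: a straight black plug, 36 tall (66 with the arch of its lead) above the rail's top, 38 across, its lead going away over the far edge of the bench. Fixed. Origin on its socket's axis, level with the rail's top.
- plug_c: Another appliance's plug in one of sockets 1 to 4: a flat right-angled black plug, 18 tall above the rail's top, 38 across, its lead going away over the far edge of the bench. Fixed. Origin on its socket's axis, level with the rail's top.
- switch_1 (a joint): Rocker switch of socket 1 (from the left), rad: 0 = on (far half down, near half standing up), 0.40 = off (near half down). On at the start. All rockers: 3 to 4 N on the raised tip moves it; past the middle (0.20) an over-centre spring snaps it over, released before that it springs back.
- rocker_1 (a point): Middle of rocker 1, on its pivot, 41 above the bench. All rockers: 28 long along the rail's x (14 to each side of here), 18 wide; the top is a shallow V. The raised tip stands 8 above the rail's top (48 above the bench), 6 at mid-swing, the lowered half about 3.
- switch_2 (a joint): Rocker switch of socket 2 (from the left), rad: 0 = on (far half down, near half standing up), 0.40 = off (near half down). On at the start.
- rocker_2 (a point): Middle of rocker 2, on its pivot, 41 above the bench. Sizes as rocker_1.
- switch_3 (a joint): Rocker switch of socket 3 (from the left), rad: 0 = on (far half down, near half standing up), 0.40 = off (near half down). On at the start.
- rocker_3 (a point): Middle of rocker 3, on its pivot, 41 above the bench. Sizes as rocker_1.
- switch_4 (a joint): Rocker switch of socket 4 (from the left), rad: 0 = on (far half down, near half standing up), 0.40 = off (near half down). On at the start.
- rocker_4 (a point): Middle of rocker 4, on its pivot, 41 above the bench. Sizes as rocker_1.
- switch_5 (a joint): Rocker switch of socket 5 (from the left), rad: 0 = on (far half down, near half standing up), 0.40 = off (near half down). Off at the start.
- rocker_5 (a point): Middle of rocker 5, on its pivot, 41 above the bench. Sizes as rocker_1.
- socket_1 (a point): Centre of socket 1, level with the rail's top, 42.5 behind rocker_1 along the rail's x.
- socket_2 (a point): Centre of socket 2, level with the rail's top, 42.5 behind rocker_2 along the rail's x.
- socket_3 (a point): Centre of socket 3, level with the rail's top, 42.5 behind rocker_3 along the rail's x.
- socket_4 (a point): Centre of socket 4, level with the rail's top, 42.5 behind rocker_4 along the rail's x.
- phone: Black phone lying flat, 140 x 68 x 8, on the bench in front of the rail, toward its right-hand end. Loose. Origin under its centre.
- thread_spool: Wooden spool of red thread, standing, 39 across, 45 tall, to the left of the rail. Loose. Origin under its centre.
There are look-alikes about, which are no part of the job. What is shaped like the usb_charger but pink is not meant.

How it is judged:
At the end, for the whole second after the job is handed in: The rocker of the charger's socket is off (over 0.36 of 0.40 rad); the other three sockets in use are still on (under 0.04 rad) and the empty one still off; the charger sits at rest in its socket within 6 mm of its start, and the phone and spool within 15 mm of theirs (((horizontal distance between usb_charger and socket_1 below 0.02 m and value of joint switch_1 above 0.36 rad and value of joint each of switch_2, switch_3, switch_4 below 0.04 rad) or (horizontal distance between usb_charger and socket_2 below 0.02 m and value of joint switch_2 above 0.36 rad and value of joint each of switch_1, switch_3, switch_4 below 0.04 rad) or (horizontal distance between usb_charger and socket_3 below 0.02 m and value of joint switch_3 above 0.36 rad and value of joint each of switch_1, switch_2, switch_4 below 0.04 rad) or (horizontal distance between usb_charger and socket_4 below 0.02 m and value of joint switch_4 above 0.36 rad and value of joint each of switch_1, switch_2, switch_3 below 0.04 rad)) and value of joint switch_5 above 0.36 rad and distance of usb_charger from where it was at the start of the episode below 0.006 m and linear speed of usb_charger below 0.01 m/s and distance of each of phone, thread_spool from where it was at the start of the episode below 0.015 m); the robot touches nothing.
It fails at once if any switch other than that of the charger's socket is moved ((not (horizontal distance between usb_charger and socket_1 below 0.02 m) and value of joint switch_1 above 0.1 rad) or (not (horizontal distance between usb_charger and socket_2 below 0.02 m) and value of joint switch_2 above 0.1 rad) or (not (horizontal distance between usb_charger and socket_3 below 0.02 m) and value of joint switch_3 above 0.1 rad) or (not (horizontal distance between usb_charger and socket_4 below 0.02 m) and value of joint switch_4 above 0.1 rad) or value of joint switch_5 below 0.3 rad).
It fails at once if the charger is knocked, pulled up or unplugged (moves more than 6 mm) (distance of usb_charger from where it was at the start of the episode above 0.006 m).
It fails at once if the robot pushes the charger or a plug with more than 3 N (contact force between any of the fingers, the arm and usb_charger above 3 N or contact force between any of the fingers, the arm and plug_a above 3 N or contact force between any of the fingers, the arm and plug_b above 3 N or contact force between any of the fingers, the arm and plug_c above 3 N).
It fails at once if the robot jabs the rail or a rocker hard (more than 60 N) (contact force between any of the fingers, the arm and power_rail above 60 N).
It fails at once if the phone or the spool is moved more than 15 mm (distance of any of phone, thread_spool from where it was at the start of the episode above 0.015 m).
It also fails if it takes over 29 s, if anything falls off the work surface, if the arm or the gripper's body presses on something with over 40 N, if the wrist force passes 120 N, or if a joint passes its speed limit or range.

### The arm

A 6-joint arm with a two-finger parallel gripper is mounted at the origin on the work surface; the furniture and walls round the work are solid. World frame = base frame: x ahead of the robot, y to its left, z up, the work surface at z = 0. Lengths are in m, angles in rad, forces in N, time in s.
With the tool pointing down it reaches from about 0.25 to 0.85 m from the base axis. Payload 12.5 kg.
Tool frame: the origin (TCP) lies midway between the tips of the shut fingers; the grasp point (between the pads) lies 19 mm behind it (bot.grasp_offset is the z of the grasp point in the tool frame, in m); z points along the fingers, y is the line along which they close (so a half turn about z gives the same grasp; the last joint's range is limited). The gripper opens to 93 mm and grips with 3 to 60 N. Pads are 15 mm wide; open, the fingers measure 128 mm over their backs; the gripper's body (75 mm by 188 mm) begins 65 mm behind the grasp point.
Start: joints at [-1.302, 0.351, 1.652, -0, 1.139, -0.085], TCP at [0.191, -0.516, 0.219] pointing down, gripper open.
Joint ranges: [-2.75, 2.75], [-0.79, 2.1], [0.01, 2.65], [-1.57, 4.71], [0.07, 3.14], [-2.87, 2.87]. Speed limits (rad/s): [2.22, 2.22, 2.79, 3.14, 3.14, 3.14].

### API

Orientations are given as a unit quaternion [x, y, z, w].
In Python, from cell import bot gives the robot as it stands. The module is installed in compiled form; this text tells all that it offers.
- The arm moves only by the shell command python3 -m creep 'ROWS'. ROWS is a JSON object of lists of equal length, an entry for each row: "gripper": the opening, from 0 (shut) to 1 (fully open); "translation": the shift along the tool's x, y, z in units of 40 mm (1.0 is 40 mm), a list of three; "yaw": the turn about the tool's z in units of 6 degrees (1.0 is 6 degrees). A call has 1 to 20 rows; each row is the pose to reach, as a shift and turn from the pose commanded when the call began, along the tool's axes at that moment; what a row does not reach only later rows make up. A row lasts 1/12 s, in which the tool goes at most 41.7 mm and 7.16 degrees, less where a joint would pass 70% of its speed; a pose out of reach is approached as far as the arm can. A call with a gripper value outside its range is refused whole. The fingers move at their own pace and stop on an object; the grip force is fixed at half the most. Time passes only in rows, so rows that repeat a pose let the fingers close. It gives the time, the measured TCP pose, the force, the opening and the grip force at its end, in the units of the state.
- bot.state(): the state, without advancing time (a new reading comes with each control period).
- bot.camera(name): name is "scene" or "top" or "wrist"; returns the picture (400x640x3 uint8, blue, green, red); there is no depth.
- bot.get_calibration(name): a dict with "fx", "fy", "cx", "cy" (pixels), "cam_to_world" (4x4, takes a point from camera to world coordinates). Camera axes: x right, y down, z forward; pixel columns grow to the right and rows downward; lengths in m; the calibration is good to about 2 mm. A picture is of the moment at which its call begins: read the wrist's pose just before it. get_calibration takes no time and is no camera call; for the wrist camera it gives the pose at the moment of the call.
- bot.finish_job(): hands the job in; it is judged then, once.
Trained networks look in the newest picture that a camera, given by its name, has taken for a name from the list of things; names that differ only in an ending like _2 or _b are one class to them, and where a whole thing is asked for, a point or a joint stands for the part that bears it (a point fixed in the world has none). Each returns a list of dicts, best first, with "confidence" (0 to 1); they miss things now and then, are a little off and sometimes report something else, mostly with a low value. They report only what shows in the picture. A call takes as long as a camera call. They do not tell look-alikes from the thing itself.
- bot.spot_in(label, camera): "xyz" ([x, y, z] in m, in world coordinates, good to about 4 mm: the middle of the surface that is visible of it).
- bot.cut_out(label, camera): "mask" (400x640 bool, what is visible of it).
The state is a dict: "time_s": time; "joint_positions": joint angles; "qd": joint speeds; "effort": joint torques, N m; "position": TCP position; "tool_rot": TCP orientation; "contact_force": force on the tool from outside, world axes, zero at the start; "wrist_torque": the same for the moment, N m; "gripper_width": finger opening in m; "grasp_force": force on a finger pad.
Only numpy, scipy, OpenCV 4.12 (cv2) and the standard library are available. Lean on these libraries where they do the work, as an engineer would, in place of code of your own. Each camera call takes 0.05 s, during which the arm holds its last target. There are 200 camera calls.

## Working session

There is one attempt and no reset: what is moved stays moved. The work goes in short steps, Python scripts to look and compute and a shell command to move; the robot and the scene stay as the last step left them, time stands still between calls to the robot, and variables do not carry over. Pictures are saved under pics/ and viewed, at most 10 in all, crops included, and the job is handed in when it is done.

```bash
mkdir -p pics; cat > h.py <<'E'
import numpy as np, cv2
from cell import bot
def ray(cam,u,v,z):
    c=bot.get_calibration(cam);T=np.array(c["cam_to_world"])
    d=T[:3,:3]@np.array([(u-c["cx"])/c["fx"],(v-c["cy"])/c["fy"],1]);o=T[:3,3]
    return o+d*(z-o[2])/d[2]
def proj(cam,p):
    c=bot.get_calibration(cam);T=np.linalg.inv(np.array(c["cam_to_world"]))
    q=T[:3,:3]@np.array(p)+T[:3,3]
    return np.array([c["fx"]*q[0]/q[2]+c["cx"],c["fy"]*q[1]/q[2]+c["cy"]])
E
python3 - <<'E'
from h import *
for n in ("scene","top"):
    cv2.imwrite(f"pics/{n}0.png",bot.camera(n))
    for l in ("usb_charger","rocker_1","switch_1","plug_a","plug_b","phone","thread_spool","power_rail"):
        for d in bot.spot_in(l,n)[:6]: print(n,l,round(d["confidence"],2),np.round(d["xyz"],3),proj(n,d["xyz"]).round())
s=bot.state();print(s["time_s"],s["position"],s["tool_rot"])
E
```

```text
scene usb_charger 0.91 [ 0.453 -0.374  0.04 ] [405. 281.]
scene rocker_1 0.7 [ 0.455 -0.236  0.009] [362. 258.]
scene switch_1 0.68 [ 0.456 -0.233  0.008] [361. 257.]
scene switch_1 0.17 [0.525 0.146 0.034] [297. 171.]
scene plug_a 0.71 [ 0.581 -0.149  0.031] [382. 214.]
scene plug_a 0.51 [ 0.625 -0.09   0.002] [380. 209.]
scene plug_a 0.3 [0.524 0.148 0.031] [296. 172.]
scene plug_b 0.71 [ 0.581 -0.149  0.031] [382. 214.]
scene plug_b 0.51 [ 0.625 -0.09   0.002] [380. 209.]
scene plug_b 0.3 [0.524 0.148 0.031] [296. 172.]
scene phone 0.57 [ 0.34  -0.306  0.007] [336. 295.]
scene thread_spool 0.75 [0.525 0.15  0.032] [296. 171.]
scene power_rail 0.72 [ 0.455 -0.234  0.01 ] [361. 257.]
top usb_charger 0.7 [ 0.509 -0.044  0.093] [304. 167.]
top usb_charger 0.69 [ 0.486 -0.124  0.04 ] [337. 180.]
top usb_charger 0.6 [ 0.472 -0.351  0.064] [430. 187.]
top rocker_1 0.79 [ 0.484 -0.126  0.038] [337. 181.]
top switch_1 0.57 [0.462 0.008 0.048] [283. 188.]
top switch_1 0.42 [ 0.47  -0.15   0.042] [347. 187.]
top switch_1 0.39 [ 0.468 -0.105  0.046] [329. 187.]
top plug_a 0.9 [ 0.534 -0.148  0.052] [347. 161.]
top plug_a 0.87 [0.525 0.012 0.056] [282. 162.]
top plug_a 0.72 [ 0.52  -0.096  0.052] [326. 166.]
top plug_b 0.9 [ 0.534 -0.148  0.052] [347. 161.]
top plug_b 0.87 [0.525 0.012 0.056] [282. 162.]
top plug_b 0.72 [ 0.52  -0.096  0.052] [326. 166.]
top phone 0.95 [ 0.345 -0.293  0.01 ] [401. 238.]
top thread_spool 0.49 [0.533 0.153 0.046] [226. 158.]
0.9 [ 0.19056488 -0.51589383  0.21862379] [ 9.84394940e-01  1.75973294e-01  6.80791924e-06 -3.54715674e-05]
```

View pics/scene0.png

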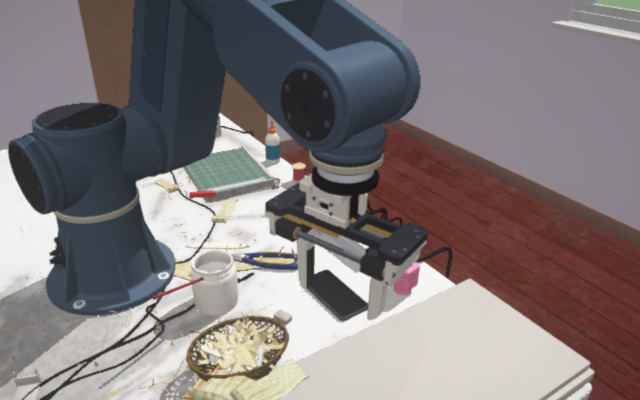

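View pics/top0.png

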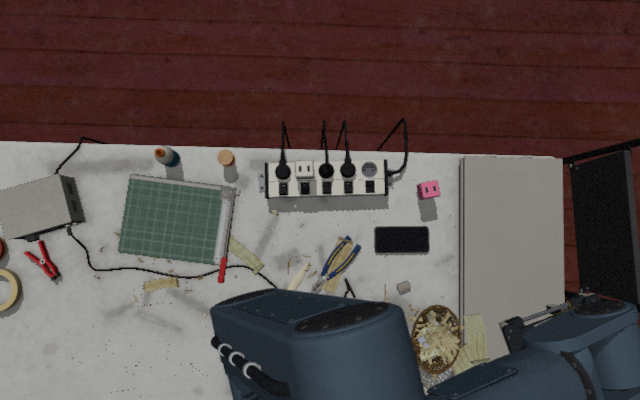

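The top view shows the rail at (265–388, 162–197). A white block with two ports stands at (304,168), in the second socket from the left. What could be taken for the charger: the white block at (304,168), the pink block on the bench at (430,189), and the empty socket 5 at (370,170). By the description it is the white one, socket 2. I'll check this in a close crop.

```bash
python3 - <<'E'
from h import *
im=bot.camera("top")
cv2.imwrite("pics/crop1.png",cv2.resize(im[145:210,255:400],None,fx=5.5,fy=5.5,interpolation=cv2.INTER_CUBIC))
c=bot.get_calibration("top");print(c["fx"],np.round(c["cam_to_world"],3))
print(bot.get_calibration("wrist")["cam_to_world"])
E
```

```text
465.8745404157876 [[ 0.024 -0.997  0.074  0.353]
 [-0.999 -0.026 -0.019 -0.07 ]
 [ 0.021 -0.073 -0.997  1.197]
 [ 0.     0.     0.     1.   ]]
[[ 0.34602463 -0.90770389 -0.23736175  0.25650984]
 [-0.93822428 -0.33516425 -0.08602402 -0.49249968]
 [-0.00147084  0.25246499 -0.96760491  0.38404499]
 [ 0.          0.          0.          1.        ]]
```

View pics/crop1.png

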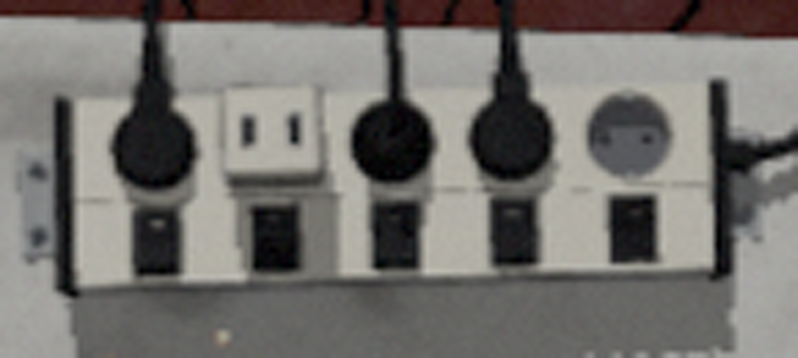

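The crop confirms it: the white two-port block is in socket 2 and its rocker is at crop (275,238), which is top pixel (305,188). Next I'll work out the move.

```bash
cat >> h.py <<'E'
from scipy.spatial.transform import Rotation as R
def move(goal,railyaw):
    s=bot.state();r=R.from_quat(s["tool_rot"]).as_matrix();x=r[:,0]
    print("t",s["time_s"],"pos",np.round(s["position"],4),"units",(r.T@(np.array(goal)-s["position"])/.04).round(3),"yaw",(np.degrees(np.arctan2(x[1],x[0]))-np.degrees(railyaw))/6,"tilt",r[2].round(4))
E
python3 - <<'E'
from h import *
P=[ray("top",255+u/5.5-.4,145+v/5.5-.4,.043) for u,v in ((157,240),(275,238),(397,234),(514,232),(633,228))]
print(np.round(P,4)); d=P[0]-P[4]; yaw=np.arctan2(-d[0],d[1]);print(np.degrees(yaw),np.linalg.norm(d))
c=P[1]; ex=np.array([np.cos(yaw),np.sin(yaw),0])
move([*(c-ex*.06)[:2],.18],yaw)
E
```

```text
[[ 0.462   0.0087  0.043 ]
 [ 0.4643 -0.0445  0.043 ]
 [ 0.4676 -0.0996  0.043 ]
 [ 0.4699 -0.1526  0.043 ]
 [ 0.4731 -0.2066  0.043 ]]
2.9485058976321143 0.21561402866258125
t 0.95 pos [ 0.1906 -0.5159  0.2186] units [ 9.072 -9.13   0.966] yaw 2.8871407866843484 tilt [-0. -0. -1.]
```

```bash
python3 -m creep '{"gripper":[0,0,0,0,0,0,0,0,0,0,0,0,0,0,0,0,0,0,0,0],"translation":[[0.5,-0.5,0],[1.1,-1.1,0],[1.7,-1.7,0],[2.3,-2.3,0],[2.9,-2.9,0],[3.5,-3.5,0],[4.1,-4.1,0],[4.7,-4.7,0],[5.3,-5.3,0],[5.9,-5.9,0],[6.5,-6.5,0],[7.1,-7.1,0.2],[7.7,-7.7,0.4],[8.3,-8.3,0.6],[8.7,-8.7,0.8],[9.0,-9.0,0.9],[9.07,-9.13,0.97],[9.07,-9.13,0.97],[9.07,-9.13,0.97],[9.07,-9.13,0.97]],"yaw":[0.2,0.4,0.6,0.8,1,1.2,1.4,1.6,1.8,2,2.2,2.4,2.6,2.8,2.89,2.89,2.89,2.89,2.89,2.89]}'
python3 - <<'E'
from h import *
im=bot.camera("wrist");cv2.imwrite("pics/w1.png",im)
for l in ("switch_1","rocker_1","usb_charger"):
    for d in bot.spot_in(l,"wrist")[:6]: print(l,round(d["confidence"],2),np.round(d["xyz"],3),proj("wrist",d["xyz"]).round())
print(proj("wrist",[.4643,-.0445,.043]));move([.4643,-.0445,.043],np.radians(2.95))
E
```

```text
time_s: 2.62
position: [0.4042, -0.0485, 0.1802]
tool_rot: [1.0, 0.025, 0.0, 0.0]
contact_force: [-0.9, -0.2, -0.6]
gripper_width: 0.0003
grasp_force: 0.0
switch_1 0.97 [0.46  0.011 0.042] [256. 128.]
switch_1 0.96 [ 0.463 -0.097  0.041] [379. 130.]
switch_1 0.79 [ 0.476 -0.204  0.044] [503. 121.]
switch_1 0.77 [ 0.463 -0.042  0.044] [317. 127.]
switch_1 0.72 [ 0.468 -0.148  0.042] [438. 128.]
rocker_1 0.96 [ 0.483 -0.118  0.043] [406. 108.]
usb_charger 0.79 [ 0.507 -0.041  0.093] [317.  65.]
usb_charger 0.57 [ 0.465 -0.332  0.028] [630. 141.]
[319.66323982 125.94560074]
t 2.8167 pos [ 0.4043 -0.0483  0.1801] units [ 1.501 -0.021  3.428] yaw -0.014296143664775792 tilt [ 5.e-04  2.e-04 -1.e+00]
```

View pics/w1.png

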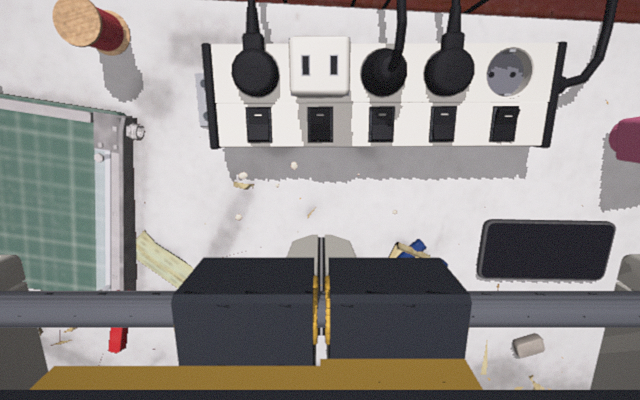

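The wrist view shows the white charger at (320,66) with its rocker below it, near edge (320,143) and far edge (320,107). The neighbouring rockers are at (258,124) and (381,124).

```bash
python3 - <<'E'
from h import *
for u,v,z in ((320,142.5,.048),(320,107,.042),(307,142,.048),(333,142,.048),(320,147,.04)): print(u,v,ray("wrist",u,v,z).round(4))
A=ray("wrist",320,142.5,.048);yaw=np.radians(2.95)
move([A[0]+.004,A[1],.060],yaw)
E
```

```text
320 142.5 [ 0.4504 -0.0455  0.048 ]
320 107 [ 0.4803 -0.044   0.042 ]
307 142 [ 0.4503 -0.0342  0.048 ]
333 142 [ 0.4514 -0.0568  0.048 ]
320 147 [ 0.4458 -0.0457  0.04  ]
t 2.8167 pos [ 0.4043 -0.0483  0.1801] units [ 1.253 -0.008  3.002] yaw -0.014296143664775792 tilt [ 5.e-04  2.e-04 -1.e+00]
```

```bash
python3 -m creep '{"gripper":[0,0,0,0,0,0,0,0,0,0],"translation":[[0.5,0,0.3],[1.0,0,0.8],[1.23,0,1.3],[1.23,0,1.8],[1.23,0,2.3],[1.23,0,2.7],[1.23,0,2.9],[1.23,0,3.0],[1.23,0,3.0],[1.23,0,3.0]],"yaw":[0,0,0,0,0,0,0,0,0,0]}'
python3 - <<'E'
from h import *
im=bot.camera("wrist");cv2.imwrite("pics/w2.png",im)
for p in ([.4504,-.0455,.048],[.4800,-.044,.042]): print(proj("wrist",p))
move([.4535,-.0453,.060],np.radians(2.95))
E
```

```text
time_s: 3.65
position: [0.4539, -0.0453, 0.0605]
tool_rot: [1.0, 0.025, 0.0, 0.0]
contact_force: [-0.1, 0.0, 0.6]
gripper_width: 0.0005
grasp_force: 0.0
[320.11402302 248.93528494]
[320.11380455 195.4821527 ]
t 3.7 pos [ 0.4541 -0.0453  0.0607] units [-0.014 -0.001  0.017] yaw -0.004812513689373669 tilt [ 1.3e-03  3.0e-04 -1.0e+00]
```

View pics/w2.png

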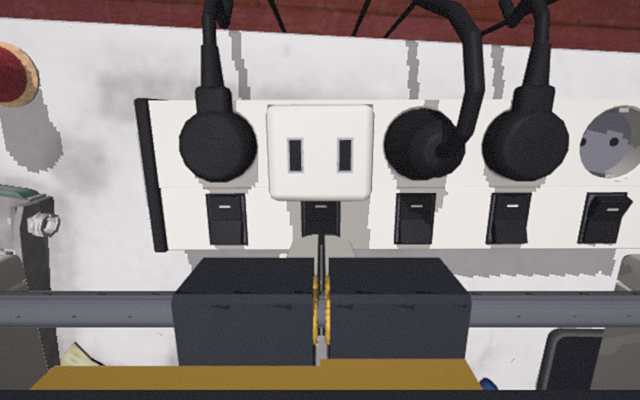

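The shut fingertips, at about (322,240), are over the near half of rocker 2 and clear of the charger at (320,150). Now I'll press down slowly.

```bash
python3 -m creep '{"gripper":[0,0,0,0,0,0,0,0,0,0],"translation":[[0,0,0.12],[0,0,0.2],[0,0,0.25],[0,0,0.28],[0,0,0.31],[0,0,0.33],[0,0,0.35],[0,0,0.37],[0,0,0.37],[0,0,0.37]],"yaw":[0,0,0,0,0,0,0,0,0,0]}'
```

```text
time_s: 4.53
position: [0.4536, -0.0451, 0.045]
tool_rot: [1.0, 0.026, 0.0, 0.0]
contact_force: [0.3, 0.6, -0.8]
gripper_width: 0.0008
grasp_force: 0.0
```

```bash
python3 -m creep '{"gripper":[0,0,0,0,0],"translation":[[0,0,0.02],[0,0,0.04],[0,0,0.05],[0,0,0.06],[0,0,0.06]],"yaw":[0,0,0,0,0]}'
```

```text
time_s: 4.95
position: [0.4537, -0.0451, 0.0432]
tool_rot: [1.0, 0.026, 0.0, 0.0]
contact_force: [-3.2, -0.1, 11.3]
gripper_width: 0.0004
grasp_force: 5.6
```

Contact at 11 N, which suggests the rocker is at its stop. I'll retract up and back, then look.

```bash
python3 -m creep '{"gripper":[0,0,0,0,0,0,0,0,0,0,0,0],"translation":[[0,0,-0.1],[0,0,-0.4],[0,0,-0.9],[0,0,-1.6],[0,0,-2.3],[-0.5,0,-2.9],[-1.1,0,-3.3],[-1.24,0,-3.4],[-1.24,0,-3.4],[-1.24,0,-3.4],[-1.24,0,-3.4],[-1.24,0,-3.4]],"yaw":[0,0,0,0,0,0,0,0,0,0,0,0]}'
python3 - <<'E'
from h import *
im=bot.camera("wrist");cv2.imwrite("pics/w3.png",cv2.resize(im[30:180,190:570],None,fx=2,fy=2,interpolation=cv2.INTER_CUBIC))
E
```

```text
time_s: 5.95
position: [0.4043, -0.0476, 0.1778]
tool_rot: [1.0, 0.026, -0.001, -0.0]
contact_force: [-0.3, -0.3, 0.4]
gripper_width: 0.0006
grasp_force: 0.0
```

View pics/w3.png

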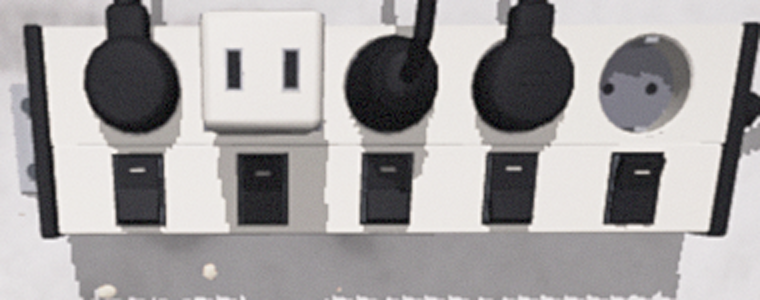

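Rocker 2's mark at crop (262,174) has shifted down like that of rocker 5, which is off; 1, 3 and 4 are unchanged. I'll compare before and after, brightened.

```bash
python3 - <<'E'
from h import *
a=cv2.imread("pics/w1.png");b=bot.camera("wrist")
f=lambda i:cv2.resize(np.clip(i[100:150,235:530].astype(float)*2.5,0,255).astype(np.uint8),None,fx=2.7,fy=4,interpolation=cv2.INTER_CUBIC)
cv2.imwrite("pics/cmp.png",np.vstack([f(a),f(b)]))
E
```

```text
(no output)
```

View pics/cmp.png

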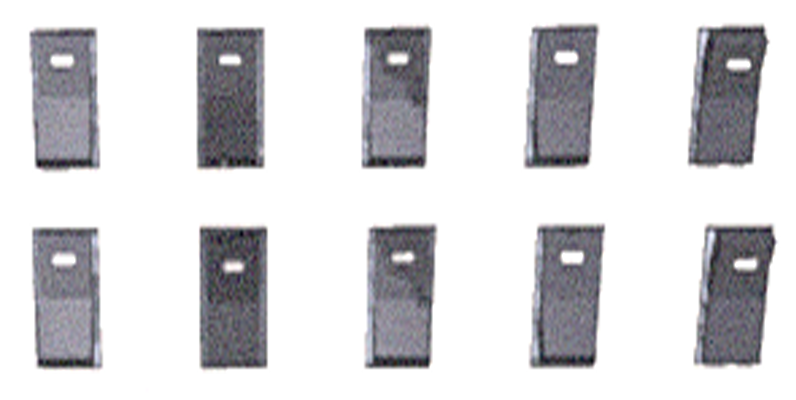

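The comparison shows rocker 2's mark moved down from (229,60) to (233,267). It now sits like rocker 5's and its near-end band is gone, so it is off. The others are unchanged.

```bash
python3 -c "
from cell import bot
print(bot.finish_job())"
```

```text
the job is handed in; nothing more can be done
None
```

The white USB charger's socket (socket 2) is switched off: the wrist camera shows its rocker clicked over and the other four switches unchanged, the hand is clear, and the job is handed in (no verdict was returned).

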